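Try the tool chest's folding lid stay

TASK

Try the folding stay on the small green tool chest: raise the lid fully by its black handle until the stay locks straight, and let go so that the stay alone holds the lid up. Then press down the red sleeve at the stay's knee to break it, and get the lid down fully shut again.

Things in the scene. Friction and masses are not known exactly. Their poses are not given: they have to be found in the camera images.
- chest: Green tool chest (black mat on its lid) fixed to the bench, 160 x 200 x 112 mm high, lid shut. Origin: centre of underside; x front to hinged back, y to its left, z up. Black round handle bar in front of the lid, in its plane: 12 mm thick, 120 mm long along y, middle at x -125, y 0, z 106 mm with the lid shut; 39 mm free between bar and chest. The bar may turn in the fingers.
- knee_sleeve (a point): Middle of the red round sleeve on the stay's knee, 24 mm thick, 50 mm long along the chest's y, on the chest's left: y 116 to 166 mm in the chest's frame, this point at y 144. Lid shut: x -3, z 27 mm; stay locked: about x 0, z 135 mm. The stay is two 79 mm flat bars, the lower pivoted on the chest's side at x -60, z 82 mm. The knee folds down and back.
- lid (a joint): Lid angle, rad: 0 shut, 1.31 fully raised (stay straight, its limit). It turns about the line x 80, z 100 mm along the chest's y, 205 mm behind the handle bar; its front rises and goes back. 0.7 to 1 kg. Unless the stay is locked it falls shut by its weight, slowed by a damper to about 1 to 3 s.
- stay_knee (a joint): Knee angle, rad: 0 folded (lid shut), 2.30 straight, 2.44 at its stop: locked past straight, knee slightly up. A light spring draws it there by itself when the lid is within about 0.05 rad of fully raised and let go. Pressing the sleeve down with a few N breaks it: under 20 mm it springs back, from 40 mm down the lid sinks shut by itself.

How it is judged:
By the outcome, as a careful person would: the job done as asked, in the order asked, and still so for the second after the job is handed in, with the robot touching nothing.
It also fails if it takes over 48 s, if anything falls off the work surface, if the arm or the gripper's body presses on something with over 40 N, if the wrist force passes 120 N, or if a joint passes its speed limit or range.

ROBOT

A 6-joint arm with a two-finger parallel gripper is mounted at the origin on a cart in front of the work surface, level with it; the furniture and walls round the work are solid. World frame = base frame: x ahead of the robot, y to its left, z up, the work surface at z = 0. Lengths are in mm, angles in rad, forces in N, time in s.
With the tool pointing down it reaches from about 275 to 825 mm from the base axis. Payload 4.9 kg.
Tool frame: the origin (TCP) lies midway between the tips of the shut fingers; the grasp point (between the pads) lies grasp_offset behind it (grasp_offset is the distance from the TCP to the grasp point, in mm); z points along the fingers, y is the line along which they close (so a half turn about z gives the same grasp; the last joint's range is limited). The gripper opens to 85 mm and grips with 20 to 120 N. Pads are 22 mm wide; open, the fingers measure 114 mm over their backs; the gripper's body (76 mm by 85 mm) begins 54 mm behind the grasp point. The pads swing forward as they close: fully open they stand 13 mm farther back than shut.
Start: joints at [-1.28, 0.326, -0.193, 1.052, 0, 1.437], TCP at [226.69, -501.129, 231.281] pointing down, gripper open.
Joint ranges: [-2.65, 2.65], [-0.97, 1.79], [-1.3, 1.35], [-1.93, 2.1], [-1.47, 1.37], [-3.14, 3.14]. Speed limits (rad/s): [2.57, 2.57, 3.14, 3.14, 3.14, 3.14].

INTERFACE

Orientations are given as a unit quaternion [x, y, z, w].
In Python, from workcell import * gives the robot as it stands.
- The arm moves only by the shell command python3 -m handwheel 'ROWS' [FORCE]. ROWS is text: rows parted by semicolons, each of 5 numbers parted by spaces: the shift along the tool's x, y, z in cm, then the turn about the tool's z in rad, then the finger opening in cm, from 0 to 8.54. In form: x y z yaw claw; .... A call has 1 to 20 rows; each row is the pose to reach, as a shift and turn from the pose commanded when the call began, along the tool's axes at that moment; what a row does not reach only later rows make up. A row lasts 1/10 s, in which the tool goes at most 50 mm and 8.59 degrees, less where a joint would pass 70% of its speed; a pose out of reach is approached as far as the arm can. A call with a gripper value outside its range is refused whole. The fingers move at their own pace and stop on an object; FORCE is the grip in N (left out, the last holds). Time passes only in rows, so rows that repeat a pose let the fingers close. It gives the time, the measured TCP pose, the force, the opening and the grip force at its end, in the units of the state.
- sense(): the state, without advancing time (a new reading comes with each control period).
- get_image(name): name is "side" or "top"; returns a dict with "img" (480x640x3 uint8, blue, green, red), "fov_y" (degrees; the focal length in pixels is half the picture's height over the tangent of half this angle, whatever the lens; pixels are square), "cx", "cy" (the principal point, pixels), "extrinsics" (4x4, takes a point from camera to world coordinates). Camera axes: x right, y down, z forward; pixel columns grow to the right and rows downward; lengths in mm; the calibration is good to about 2 mm. A picture is of the moment at which its call begins. There is no depth.
- close_job(): hands the job in; it is judged then, once.
The state is a dict: "time_s": time; "joints": joint angles; "joint_velocities": joint speeds; "effort": joint torques, N m; "tool_pos": TCP position; "eef_rot": TCP orientation; "wrist_force": force on the tool from outside, world axes, zero at the start; "torque": the same for the moment, N m; "width": finger opening in mm; "finger_force": force on a finger pad.
Only numpy, scipy, OpenCV 4.12 (cv2) and the standard library are available. Lean on these libraries where they do the work, as an engineer would, in place of code of your own. Each camera call takes 0.05 s, during which the arm holds its last target. There are 200 camera calls.

## Working session

There is one attempt and no reset: what is moved stays moved. The work goes in short steps, Python scripts to look and compute and a shell command to move; the robot and the scene stay as the last step left them, time stands still between calls to the robot, and variables do not carry over. Pictures are saved under pics/ and viewed, at most 10 in all, crops included, and the job is handed in when it is done.

```bash
ls; mkdir -p pics; python3 - <<'E'
from workcell import *
import cv2, numpy as np
s=sense(); print(s)
for n in ("side","top"):
    d=get_image(n); cv2.imwrite(f"pics/{n}0.png",d["img"]); print(n,d["fov_y"],d["cx"],d["cy"],np.round(d["extrinsics"],3).tolist())
E
```

```text
pics
{'time_s': 0.0, 'joints': array([-1.28018875e+00,  3.26931280e-01, -1.93594350e-01,  1.05202680e+00,
       -6.40497750e-06,  1.43662637e+00]), 'joint_velocities': array([-0.00061704, -0.00019684, -0.00013958, -0.00139336,  0.00036744,
        0.00269492]), 'effort': array([-7.02024608e-04, -4.43392289e+01,  2.62442887e+01,  1.54143217e-02,
       -3.02194239e-04, -7.34496325e-06]), 'tool_pos': array([ 226.51576092, -500.53291696,  230.50474618]), 'eef_rot': array([ 9.77529785e-01,  2.10795514e-01, -7.18029002e-05, -8.75117490e-04]), 'wrist_force': array([-1.01891278,  0.0074285 , -0.1578472 ]), 'torque': array([-0.02686495,  0.00770758, -0.03871234]), 'finger_force': 0.0, 'width': 85.30925431366009}
side 48.243123744869735 320.3549562901652 240.2217445091865 [[-0.986, -0.129, 0.103, 471.19], [-0.164, 0.828, -0.535, 814.49], [-0.016, -0.545, -0.838, 789.847], [0.0, 0.0, 0.0, 1.0]]
top 50.66471460928105 327.516345490739 233.65986510414447 [[0.002, -0.987, 0.162, 425.727], [-1.0, -0.005, -0.021, 382.864], [0.021, -0.162, -0.987, 915.715], [0.0, 0.0, 0.0, 1.0]]
```

View pics/side0.png

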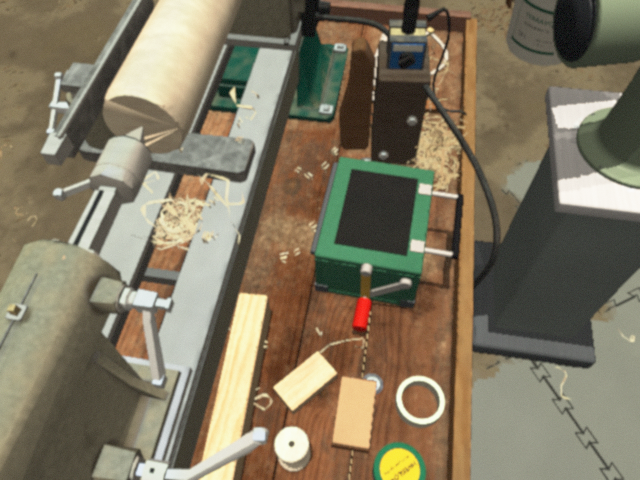

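View pics/top0.png

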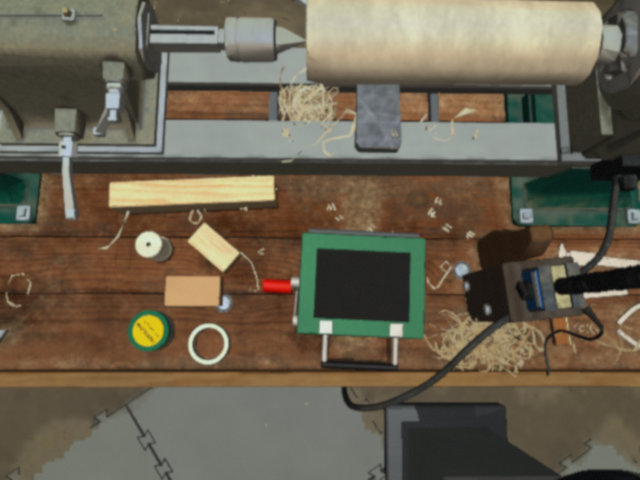

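Side view: the chest is at about (375,230), its bar runs (459,195)–(457,257), and the red sleeve is at (361,314). Top view: lid corners are about (302,234), (425,238), (423,336), (299,332), the bar runs (322,365)–(397,368), and the sleeve is at (277,286).

```bash
cat > h.py <<'E'
from workcell import *
import cv2, numpy as np
def ray(d,p):
    f=240/np.tan(np.radians(d["fov_y"]/2)); E=np.array(d["extrinsics"])
    v=E[:3,:3]@np.array([(p[0]-d["cx"])/f,(p[1]-d["cy"])/f,1]); return E[:3,3],v/np.linalg.norm(v)
def plane(d,p,z):
    o,v=ray(d,p); return o+v*(z-o[2])/v[2]
def tri(d1,p1,d2,p2):
    A=np.zeros((3,3));b=np.zeros(3);R=[ray(d1,p1),ray(d2,p2)]
    for o,v in R: M=np.eye(3)-np.outer(v,v);A+=M;b+=M@o
    x=np.linalg.solve(A,b); return x,[np.linalg.norm(np.cross(x-o,v)) for o,v in R]
def blob(img,lo,hi,box=None):
    h=cv2.cvtColor(img,cv2.COLOR_BGR2HSV); m=cv2.inRange(h,lo,hi)
    if box: k=np.zeros_like(m);x0,y0,x1,y1=box;k[y0:y1,x0:x1]=255;m&=k
    m=cv2.morphologyEx(m,cv2.MORPH_OPEN,np.ones((3,3),np.uint8))
    c=max(cv2.findContours(m,0,2)[0],key=cv2.contourArea); return c
E
python3 - <<'E'
from h import *
s,t=get_image("side"),get_image("top")
np.set_printoptions(precision=1,suppress=True)
red=[cv2.minAreaRect(blob(i["img"],(0,150,80),(8,255,255))) for i in (s,t)]
print("red",red,tri(s,red[0][0],t,red[1][0]))
bk=[cv2.minAreaRect(blob(s["img"],(0,0,0),(180,255,60),(450,185,466,265))),cv2.minAreaRect(blob(t["img"],(0,0,0),(180,255,60),(315,355,402,375)))]
print("bar",bk,tri(s,bk[0][0],t,bk[1][0]))
mat=[cv2.minAreaRect(blob(s["img"],(0,0,0),(180,255,60),(325,165,430,270))),cv2.minAreaRect(blob(t["img"],(0,0,0),(180,255,60),(308,240,418,328)))]
print("mat",mat,tri(s,mat[0][0],t,mat[1][0]))
g=cv2.minAreaRect(blob(t["img"],(60,80,40),(90,255,255),(285,225,440,350)))
print("lid top",g); print(np.array([plane(t,p,112) for p in cv2.boxPoints(g)]))
print("mat c",np.array([plane(t,p,112) for p in cv2.boxPoints(mat[1])]))
print("bar ends top z106",np.array([plane(t,p,106) for p in cv2.boxPoints(bk[1])]))
# bar ends by eye
print(tri(s,(459.5,197),t,(398,367)),tri(s,(457,257),t,(322,365)))
E
```

```text
red [((361.5536804199219, 314.0829162597656), (16.34326934814453, 34.572303771972656), 12.094757080078125), ((276.556640625, 285.4240417480469), (29.53806495666504, 14.558796882629395), 3.012787342071533)] (array([479.1, 453. ,  28.1]), [np.float64(0.2207606679970295), np.float64(0.22076066799688887)])
bar [((455.7969665527344, 226.84262084960938), (7.979669570922852, 64.26483917236328), 4.085616588592529), ((358.5, 364.5), (11.0, 75.0), 90.0)] (array([352. , 316.9, 100. ]), [np.float64(0.05589518341489095), np.float64(0.05589518341491168)])
mat [((376.47296142578125, 211.16217041015625), (71.0203628540039, 75.45913696289062), 9.462322235107422), ((362.4288635253906, 284.8030090332031), (93.76126861572266, 68.0333023071289), 2.7702157497406006)] (array([476.4, 310.1, 105.8]), [np.float64(0.36195811506412406), np.float64(0.3619581150640015)])
lid top ((361.7803649902344, 284.9912109375), (126.09916687011719, 100.5595932006836), 2.2906100749969482)
[[401.  413.7 112. ]
 [559.5 409.1 112. ]
 [552.3 206.1 112. ]
 [393.6 217.2 112. ]]
mat c [[425.9 387.1 112. ]
 [533.1 382.5 112. ]
 [526.5 232.4 112. ]
 [419.2 240.3 112. ]]
bar ends top z106 [[360.8 375.8 106. ]
 [360.8 258.8 106. ]
 [344.1 259.1 106. ]
 [344.1 375.7 106. ]]
(array([347.5, 254.5,  96.6]), [np.float64(0.2733595008011673), np.float64(0.2733595008011605)]) (array([350.4, 374.3, 104. ]), [np.float64(1.0732005008428458), np.float64(1.073200500842702)])
```

```bash
python3 - <<'E'
from h import *
import workcell
from scipy.spatial.transform import Rotation as R
np.set_printoptions(precision=3,suppress=True)
s,t=get_image("side"),get_image("top")
print("box top",tri(s,(407,58),t,(545,282)), "bar z106 from top", plane(t,(359.5,366.5),106), "side",plane(s,(458.5,227),106))
q=sense()["eef_rot"];M=R.from_quat(q).as_matrix();print(M,globals().get("grasp_offset"))
for z in(231,300): print(z,M.T@(np.array([352,317,z])-np.array([226.69,-501.13,231.28]))/10)
for a in np.linspace(0,1.35,10):
  print(round(a,3),(-205*np.cos(a)+6*np.sin(a)+205)/10,(205*np.sin(a)+6*np.cos(a)-6)/10)
E
```

```text
box top (array([467.167,  63.115, 207.471]), [np.float64(7.320393276470299), np.float64(7.320393276470357)]) bar z106 from top [349.414 315.905 106.   ] side [348.938 320.907 106.   ]
[[ 0.911  0.412 -0.   ]
 [ 0.412 -0.911  0.   ]
 [ 0.    -0.    -1.   ]] 18.700000000000003
231 [ 45.135 -69.378   0.066]
300 [ 45.135 -69.381  -6.834]
0.0 0.0 0.0
0.15 0.31985578179529456 3.05674436247041
0.3 1.092914096921882 6.031366130032825
0.45 2.3018137222368606 8.857061710691827
0.6 3.9194053783886176 11.470372073544034
0.75 5.909361444100673 13.812607901802645
0.9 8.22699179622787 15.831167628325812
1.05 10.820247453576012 17.480718753412383
1.2 13.63088948480853 18.724215915014145
1.35 16.595796929288646 19.533732847702336
```

```bash
python3 -m handwheel '0 0 -5 0 4.2; 45 -69.5 -5 -1.1 4.2; 45 -69.5 -5 -1.1 4.2; 45 -69.5 -5 -1.1 4.2; 45 -69.5 -5 -1.1 4.2; 45 -69.5 -5 -1.1 4.2; 45 -69.5 -5 -1.1 4.2; 45 -69.5 -5 -1.1 4.2; 45 -69.5 -5 -1.1 4.2; 45 -69.5 -5 -1.1 4.2; 45 -69.5 -5 -1.1 4.2; 45 -69.5 -5 -1.1 4.2; 45 -69.5 -5 -1.1 4.2; 45 -69.5 -5 -1.1 4.2; 45 -69.5 -5 -1.1 4.2; 45 -69.5 -5 -1.1 4.2; 45 -69.5 -5 -1.1 4.2; 45 -69.5 -5 -1.1 4.2; 45 -69.5 -5 -1.1 4.2; 45 -69.5 -5 -1.1 4.2' 35; python3 -c "
from h import *
from scipy.spatial.transform import Rotation as R
np.set_printoptions(precision=3,suppress=True)
s=sense();print(s['joints'],R.from_quat(s['eef_rot']).as_matrix())"
```

```text
time_s: 2.3
tool_pos: [349.8, 317.6, 280.9]
eef_rot: [0.723, 0.691, -0.001, 0.0]
wrist_force: [-0.5, -1.5, 1.0]
width: 42.2
finger_force: 0.0
[ 0.581  0.152 -0.293  1.127 -0.     2.196] [[ 0.045  0.999 -0.001]
 [ 0.999 -0.045 -0.001]
 [-0.001 -0.001 -1.   ]]
```

```bash
python3 -m handwheel '0 0 4 0 4.2; 0 0 8 0 4.2; 0 0 12 0 4.2; 0 0 14 0 4.2; 0 0 14 0 4.2'; python3 -c "
from h import *
s=get_image('side');t=get_image('top')
a=cv2.resize(s['img'][130:330,340:540],(400,400));b=cv2.resize(t['img'][220:420,260:460],(400,400))
cv2.imwrite('pics/c1.png',np.hstack([a,b]))"
```

```text
time_s: 2.8
tool_pos: [348.1, 314.7, 138.9]
eef_rot: [0.724, 0.69, -0.003, -0.0]
wrist_force: [-0.2, 0.4, 0.2]
width: 42.2
finger_force: 0.0
```

View pics/c1.png

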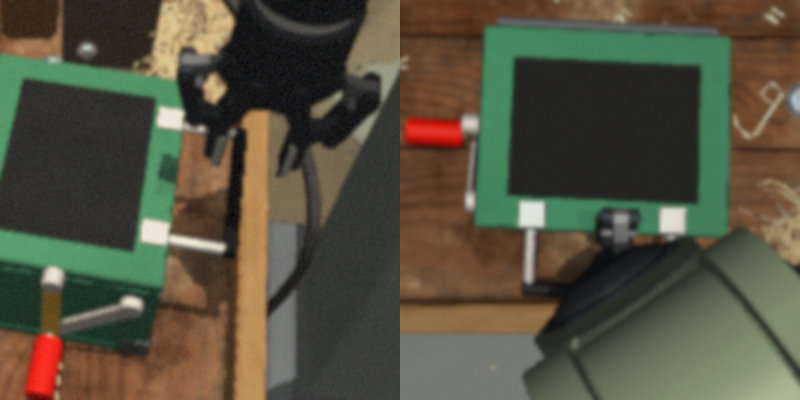

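The fingers stand either side of the bar: tips at about (213,155) and (288,165) in the side crop, bar at x≈236 a bit lower. The gap looks free.

```bash
python3 -m handwheel '0 0 2 0 4.2; 0 0 4 0 4.2; 0 0 5.4 0 4.2; 0 0 5.4 0 4.2; 0 0 5.4 0 1.0; 0 0 5.4 0 1.0; 0 0 5.4 0 0.5; 0 0 5.4 0 0.5; 0 0 5.4 0 0.5;0 0 5.4 0 0.5;0 0 5.4 0 0.5' 35
```

```text
time_s: 4.0
tool_pos: [350.9, 318.2, 88.9]
eef_rot: [0.723, 0.691, 0.001, 0.0]
wrist_force: [-1.8, -0.7, 6.1]
width: 10.4
finger_force: 34.1
```

```bash
python3 -m handwheel '0 0.05 -1.2 0 0.5; 0 0.3 -3 0 0.5; 0 0.7 -4.6 0 0.5; 0 1.1 -6 0 0.5; 0 1.7 -7.5 0 0.5; 0 2.3 -8.9 0 0.5; 0 3.1 -10.2 0 0.5; 0 3.9 -11.5 0 0.5; 0 3.9 -11.5 0 0.5' 35
```

```text
time_s: 4.9
tool_pos: [388.1, 316.5, 204.2]
eef_rot: [0.723, 0.691, 0.0, -0.002]
wrist_force: [-6.4, 1.9, 1.2]
width: 10.4
finger_force: 34.7
```

```bash
python3 -m handwheel '0 0.9 -1.2 0 0.5; 0 2 -2.3 0 0.5; 0 3.1 -3.35 0 0.5; 0 4.3 -4.35 0 0.5; 0 5.6 -5.2 0 0.5; 0 6.9 -6 0 0.5; 0 8.3 -6.7 0 0.5; 0 9.7 -7.25 0 0.5; 0 10.8 -7.6 0 0.5; 0 11.9 -7.9 0 0.5; 0 12.1 -8 0 0.5; 0 12.1 -8 0 0.5; 0 12.1 -8 0 0.5' 35; python3 -c "
from h import *
s=get_image('side');t=get_image('top')
cv2.imwrite('pics/c2.png',np.hstack([cv2.resize(s['img'][60:360,240:540],(400,400)),cv2.resize(t['img'][150:450,200:500],(400,400))]))"
```

```text
time_s: 6.2
tool_pos: [508.5, 311.3, 285.0]
eef_rot: [0.723, 0.691, 0.001, -0.001]
wrist_force: [-7.2, 1.9, 10.1]
width: 10.2
finger_force: 37.2
```

View pics/c2.png

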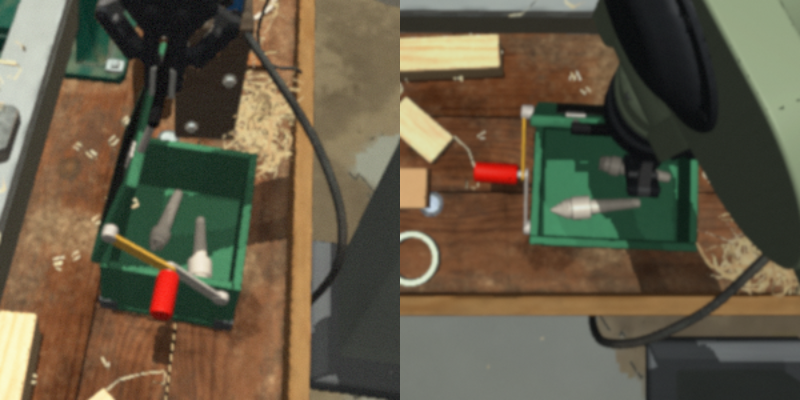

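The lid is up, with the stay nearly straight and the red sleeve at (165,293) in the side crop. I'll check the sleeve's position.

```bash
cat > red.py <<'E'
from h import *
np.set_printoptions(precision=1,suppress=True)
s,t=get_image("side"),get_image("top")
r=[cv2.minAreaRect(blob(i["img"],(0,150,80),(8,255,255))) for i in (s,t)]
x,e=tri(s,r[0][0],t,r[1][0]); d=x-np.array([476.5,311,0]); c,n=np.cos(-.045),np.sin(-.045)
print("red",x,e[0],"chest",c*d[0]+n*d[1],-n*d[0]+c*d[1],x[2])
E
python3 red.py; python3 -m handwheel '0 0.2 0 0 0.5;0 0.3 0 0 0.5;0 0.3 0 0 0.5;0 0.3 0 0 0.5;0 0.3 0 0 0.5' ; python3 red.py
```

```text
red [482.3 453.5 134.9] 0.202622484297197 chest -0.6010196202909697 142.61367984810195 134.89451434945093
time_s: 6.9
tool_pos: [509.4, 311.2, 285.2]
eef_rot: [0.723, 0.691, -0.0, -0.003]
wrist_force: [-13.5, 0.4, 14.4]
width: 10.7
finger_force: 37.6
red [483.7 452.5 132.9] 0.20752168929892628 chest 0.8453327597833189 141.66353749638898 132.94420687855464
```

```bash
python3 -m handwheel '0 -0.2 0.1 0 0.5;0 -0.4 0.1 0 0.5;0 -0.4 0.1 0 0.5;0 -0.4 0.1 0 0.5;0 -0.4 0.1 0 0.5' 20; python3 red.py
```

```text
time_s: 7.5
tool_pos: [508.0, 311.3, 284.9]
eef_rot: [0.723, 0.691, 0.002, -0.001]
wrist_force: [-7.5, -0.3, 12.8]
width: 10.4
finger_force: 37.5
red [481.3 453.5 135.9] 0.16200949030965414 chest -1.6345273868654964 142.5741601753559 135.9008162907198
```

Knee is at its locked height. Let go, with the opening kept small, then check it holds.

```bash
python3 -m handwheel '0 0 0 0 2; 0 0 0 0 3.5; 0 0 0 0 3.5; 0 0 0 0 3.5; 0 0 -2 0 3.5; 0 0 -5 0 3.5; 0 0 -8 0 3.5; 0 0 -10 0 3.5;0 0 -10 0 3.5;0 0 -10 0 3.5;0 0 -10 0 3.5' 20; python3 red.py; python3 -c "
from h import *
s=get_image('side');t=get_image('top')
cv2.imwrite('pics/c3.png',np.hstack([cv2.resize(s['img'][60:360,240:540],(400,400)),cv2.resize(t['img'][150:450,200:500],(400,400))]))"
```

```text
time_s: 8.7
tool_pos: [508.7, 310.0, 379.7]
eef_rot: [0.723, 0.691, -0.001, -0.0]
wrist_force: [-0.4, -0.6, -0.5]
width: 35.1
finger_force: 0.0
red [481.1 453.  135.3] 0.16130143016605034 chest -1.7487035251180902 142.10575429925933 135.32558457925927
```

View pics/c3.png

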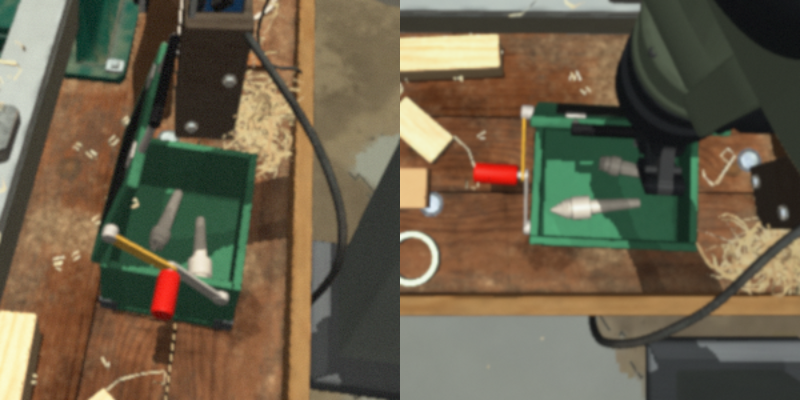

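The stay alone holds the lid: the sleeve is at (165,293) in the side crop, unmoved, at z 135, and the gripper is clear above.

```bash
python3 -m handwheel '5 -1 0 0 0; 10 -2 0 0 0; 15.3 -3 0 0 0; 15.3 -3 0 0 0; 15.3 -3 5 0 0; 15.3 -3 10 0 0; 15.3 -3 15 0 0; 15.3 -3 19 0 0; 15.3 -3 20 0 0; 15.3 -3 20 0 0' 40; python3 -c "
from h import *
s=get_image('side');t=get_image('top')
cv2.imwrite('pics/c4.png',np.hstack([cv2.resize(s['img'][60:360,240:540],(400,400)),cv2.resize(t['img'][150:450,200:500],(400,400))]))"
```

```text
time_s: 9.9
tool_pos: [485.4, 463.3, 179.9]
eef_rot: [0.723, 0.691, -0.002, -0.0]
wrist_force: [-0.1, -0.0, 0.1]
width: 0.5
finger_force: 0.0
```

View pics/c4.png

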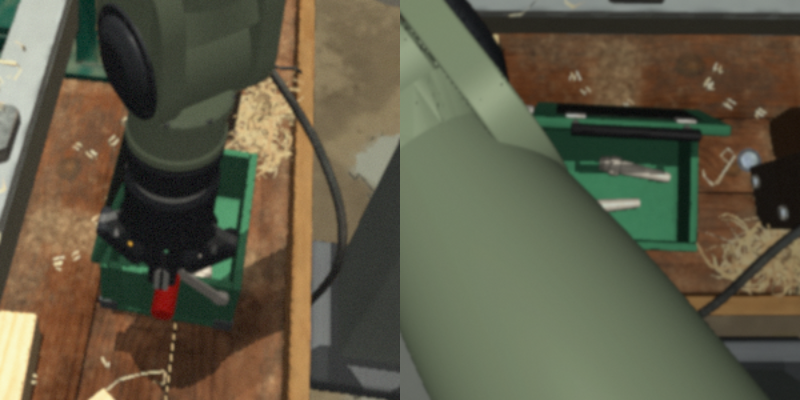

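The shut fingertips at (160,275) in the side crop stand right above the red sleeve (165,298). Pressing down now along the knee's arc.

```bash
python3 -m handwheel '0.6 0 1.5 0 0; 0.6 0 3 0 0; 0.6 0.3 4 0 0; 0.6 0.7 5 0 0; 0.6 0.9 6 0 0; 0.6 1.1 7 0 0; 0.6 1.1 8 0 0; 0.6 1.1 8.6 0 0; 0.6 1.1 8.6 0 0' 40; python3 -c "
from h import *
s=get_image('side')
cv2.imwrite('pics/c5.png',cv2.resize(s['img'][60:360,240:540],(400,400)))"
```

```text
time_s: 10.9
tool_pos: [506.6, 471.6, 100.1]
eef_rot: [0.724, 0.689, 0.008, 0.004]
wrist_force: [0.2, 0.2, 0.8]
width: 0.1
finger_force: 0.2
```

View pics/c5.png

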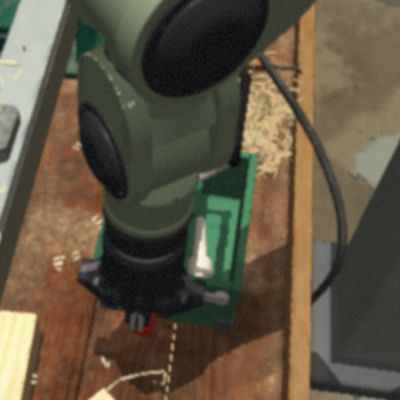

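The knee is down: the red sleeve shows just beneath the fingertips at (148,325). Retreating clear to the left and up.

```bash
python3 -m handwheel '2 0 -1 0 0; 5 0 -3 0 0; 9 -1 -6 0 0; 13 -2 -9 0 0; 16 -3 -12 0 0; 20 -3 -15 0 0; 20 -3 -15 0 0; 20 -3 -15 0 0; 20 -3 -15 0 0; 20 -3 -15 0 0; 20 -3 -15 0 0; 20 -3 -15 0 0; 20 -3 -15 0 0; 20 -3 -15 0 0; 20 -3 -15 0 0; 20 -3 -15 0 0; 20 -3 -15 0 0; 20 -3 -15 0 0; 20 -3 -15 0 0; 20 -3 -15 0 0'; python3 -m handwheel '0 0 0 0 0; 0 0 0 0 0; 0 0 0 0 0; 0 0 0 0 0; 0 0 0 0 0; 0 0 0 0 0; 0 0 0 0 0; 0 0 0 0 0; 0 0 0 0 0; 0 0 0 0 0; 0 0 0 0 0; 0 0 0 0 0; 0 0 0 0 0; 0 0 0 0 0; 0 0 0 0 0'; python3 red.py;  python3 -c "
from h import *
s=get_image('side');t=get_image('top')
cv2.imwrite('pics/c6.png',np.hstack([cv2.resize(s['img'][60:360,240:540],(400,400)),cv2.resize(t['img'][150:450,200:500],(400,400))]))"
```

```text
time_s: 12.95
tool_pos: [476.6, 671.1, 245.3]
eef_rot: [0.723, 0.691, -0.0, -0.0]
wrist_force: [0.2, 0.6, -1.1]
width: 0.1
finger_force: 0.0
time_s: 14.45
tool_pos: [476.7, 671.1, 245.3]
eef_rot: [0.723, 0.691, 0.0, -0.0]
wrist_force: [-0.1, -0.0, -0.3]
width: 0.0
finger_force: 0.0Traceback (most recent call last):
  File "red.py", line 4, in <module>
    r=[cv2.minAreaRect(blob(i["img"],(0,150,80),(8,255,255))) for i in (s,t)]
                       ~~~~^^^^^^^^^^^^^^^^^^^^^^^^^^^^^^^^^
  File "h.py", line 16, in blob
    c=max(cv2.findContours(m,0,2)[0],key=cv2.contourArea); return c
ValueError: max() iterable argument is empty
```

View pics/c6.png

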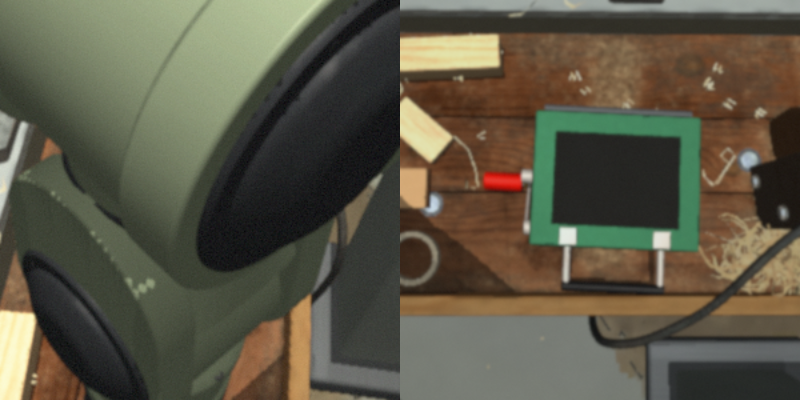

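The top view shows the lid down, bar at (612,287) and sleeve at (503,182) in the crop. I'll compare with the starting pixels.

```bash
python3 - <<'E'
from h import *
t=get_image("top")
print(cv2.minAreaRect(blob(t["img"],(0,150,80),(8,255,255)))[:2],"was 276.6,285.4")
print(cv2.minAreaRect(blob(t["img"],(0,0,0),(180,255,60),(308,240,418,328)))[:2],"was 362.4,284.8 93.8x68.0")
print(cv2.minAreaRect(blob(t["img"],(0,0,0),(180,255,60),(315,355,402,375)))[:2],"was 358.5,364.5")
E
```

```text
((276.56036376953125, 285.47412109375), (29.59589958190918, 14.621784210205078)) was 276.6,285.4
((362.3913879394531, 284.7805480957031), (93.7033462524414, 67.92304229736328)) was 362.4,284.8 93.8x68.0
((359.0, 364.5), (11.0, 74.0)) was 358.5,364.5
```

```bash
python3 -c "
from workcell import *
print(close_job())"
```

```text
the job is handed in; nothing more can be done
None
```

The lid was raised until the stay locked, the stay held it alone for about 2 s, and pressing the red sleeve broke it; the lid sank fully shut (top view matches the start to within a pixel), and I handed the job in at about 14.5 s with the robot clear.

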